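# Offer up the electrode holder to the titration stand

### The job

First stand the small open white sample cup, the one standing loose on the bench, upright in the middle of the small raised seat of the titration stand and let go of it. Then grip the lopsided electrode holder by its bar at its balance point, lift it, keeping it level all the way, and finish while still holding it level and still over the stand, about three centimetres clear above the post, with the hole of its clamp block over the post and its sleeve over the cup. Leave the other things on the bench where they are.

Things in the scene. Friction and masses are not known exactly. Their poses are not given: they have to be found in the camera images.
- post_top (a point): Centre of the top of the steel post of the titration stand, 140 mm above the bench. The post is upright, 16 mm in diameter. The stand is fixed: a grey base plate 280 x 90 x 12 mm with the post at one end and the cup seat at the other, 200 mm apart on its centre line. x axis: horizontal, from the post to the seat; z up.
- seat_top (a point): Centre of the top of the stand's cup seat: a round grey disc 40 mm in diameter and 8 mm thick on a thinner stem, flat, without a rim, its top 70 mm above the bench. Same axes as post_top.
- cup_mid (a point): Centre of the sample cup, on its axis, half-way up (30 mm above its underside). A loose open white plastic cup, 60 mm tall, round, 44 mm across at the foot and 56 mm at the rim (50 mm half-way up), wall 3 mm, 50 g. It stands upright on the bench; z axis up.
- holder_balance (a point): Balance point of the electrode holder, on the centre line of its bar: 34 mm above the holder's underside and 60 mm from the axis of the clamp block's hole towards the sleeve (38 mm beyond the block's face), so much nearer the block than the bar's middle. The bar here is 12 mm wide and 20 mm tall. x axis: along the bar from block to sleeve; z up.
- holder_bore (a point): On the axis of the clamp block's hole, level with the holder's underside. Same axes as holder_balance.
- holder_sleeve (a point): On the axis of the sleeve, level with the holder's underside, 200 mm from holder_bore. Same axes as holder_balance.
- stand: The fixed titration stand; origin at the centre of the base plate's underside, x axis from post to seat (post at x = -100 mm, seat at x = +100 mm).
- holder: The loose electrode holder, about 0.37 kg: aluminium clamp block 44 x 44 x 52 mm with an upright 22 mm hole, steel flat bar 12 x 20 (tall) x 160 mm, white upright tube (sleeve) 40 mm across, 52 mm tall. Block and sleeve stand on the bench, the bar bridges them 24 to 44 mm above their undersides. A small black screw sticks out 22 mm from the block's side. Origin as holder_bore.
- cup: The sample cup; origin at the centre of its underside.
- jar: Bystander: white jar with a grey screw lid, 52 mm across, 70 mm tall; origin under its centre.
- flask: Bystander: amber bottle with a black cap, 54 mm across, 105 mm tall; origin under its centre.
- beaker: Bystander: large open steel beaker, 76 mm across, 95 mm tall; origin under its centre.
- pipette: Bystander: blue and white hand pipette lying down, about 260 mm long, 26 mm wide, 22 mm tall.
- tiprack: Bystander: grey box of pipette tips, 120 x 80 x 54 mm; origin under its centre.
- spatula: Bystander: steel spatula lying down, 190 mm long.
- stopper: Bystander: rubber stopper, 34 mm across, 28 mm tall; origin under its centre.
Things that resemble listed ones, but are neither listed nor needed, are in the scene too. Leave any blue look-alike of the cup alone.

How it is judged:
By the outcome, as a careful person would: the job done as asked, in the order asked, and still so for the second after the job is handed in, while the arm keeps its last pose, push and grip.
It also fails if it takes over 58 s, if anything falls off the work surface, if the arm or the gripper's body presses on something with over 40 N, if the wrist force passes 120 N, or if a joint passes its speed limit or range.

### The arm

A 6-joint arm with a two-finger parallel gripper is mounted at the origin on the work surface. World frame = base frame: x ahead of the robot, y to its left, z up, the work surface at z = 0. Lengths are in m, angles in rad, forces in N, time in s.
With the tool pointing down it reaches from about 0.25 to 0.8 m from the base axis. Payload 3.9 kg.
Tool frame: the origin (TCP) lies midway between the tips of the shut fingers; the grasp point (between the pads) lies 19 mm behind it; z points along the fingers, y is the line along which they close (so a half turn about z gives the same grasp; the last joint's range is limited). The gripper opens to 85 mm and grips with 20 to 120 N. Pads are 22 mm wide; open, the fingers measure 114 mm over their backs; the gripper's body (76 mm by 85 mm) begins 54 mm behind the grasp point. The pads swing forward as they close: fully open they stand 13 mm farther back than shut.
Start: joints at [-1.313, 0.26, -0.138, 1.173, 0, 1.571], TCP at [0.134, -0.508, 0.231] pointing down, gripper open.
Joint ranges: [-2.78, 2.78], [-0.83, 1.72], [-1.28, 1.37], [-1.9, 2.12], [-1.57, 1.48], [-3.14, 3.14]. Speed limits (rad/s): [2.57, 2.57, 3.14, 3.14, 3.14, 3.14].

### API

Orientations are given as a unit quaternion [x, y, z, w].
In Python, from station import bot gives the robot as it stands.
- The arm moves only by the tool servo_tool, never from a script. Its argument "plan" is a list of rows, each a list of 7 numbers: the shift along the world's x, y, z in units of 30 mm (1.0 is 30 mm), then the turn, a rotation vector about the world's x, y, z in units of 5 degrees (1.0 is 5 degrees), then the closure in counts, from 0 (fully open) to 255 (shut). A call has 1 to 10 rows; each row is the pose to reach, as a shift and turn from the pose commanded when the call began; what a row does not reach only later rows make up. A row lasts 1/10 s, in which the tool goes at most 50 mm and 8.59 degrees, less where a joint would pass 70% of its speed; a pose out of reach is approached as far as the arm can. A call with a gripper value outside its range is refused whole. The fingers move at their own pace and stop on an object; "grip_force" is the grip in N (left out, the last holds). Time passes only in rows, so rows that repeat a pose let the fingers close. It gives the time, the measured TCP pose, the force, the opening and the grip force at its end, in the units of the state.
- bot.state(): the state, without advancing time (a new reading comes with each control period).
- bot.snapshot(name): name is "scene" or "top" or "wrist"; returns the picture (420x560x3 uint8, blue, green, red); there is no depth.
- bot.camera_params(name): a dict with "fovy" (degrees; the focal length in pixels is half the picture's height over the tangent of half this angle, whatever the lens; pixels are square), "cx", "cy" (the principal point, pixels), "xyz" and "orientation" of the camera in the world. Camera axes: x right, y down, z forward; pixel columns grow to the right and rows downward; lengths in m; the calibration is good to about 2 mm. A picture is of the moment at which its call begins: read the wrist's pose just before it. camera_params takes no time and is no camera call; for the wrist camera it gives the pose at the moment of the call.
- bot.hand_in(): hands the job in; it is judged then, once.
The state is a dict: "time_s": time; "joint_positions": joint angles; "joint_vel": joint speeds; "effort": joint torques, N m; "tcp_pos": TCP position; "ee_rot": TCP orientation; "wrist_force": force on the tool from outside, world axes, zero at the start; "moment": the same for the moment, N m; "width": finger opening in m; "grasp_force": force on a finger pad.
Only numpy, scipy, OpenCV 4.12 (cv2) and the standard library are available. Lean on these libraries where they do the work, as an engineer would, in place of code of your own. Each camera call takes 0.05 s, during which the arm holds its last target. There are 200 camera calls.

## Working session

There is one attempt and no reset: what is moved stays moved. The work goes in short steps, Python scripts to look and compute and a tool call to move; the robot and the scene stay as the last step left them, time stands still between calls to the robot, and variables do not carry over. Pictures are saved under pics/ and viewed, at most 10 in all, crops included, and the job is handed in when it is done.

Besides the shell and the picture viewer there is one more tool, called after "Request:" by a JSON object that holds its "op" and its "data". servo_tool: Moves the arm, as the interface text tells. Its arguments: {"type":"object","properties":{"plan":{"type":"array","items":{"type":"array","items":{"type":"number"}}},"grip_force":{"type":"number"}},"required":["plan"]}

```bash
mkdir -p pics; ls; cat > h.py <<'E'
import numpy as np, cv2
from scipy.spatial.transform import Rotation as R
from station import bot
def ray(cp,u,v):
    f=210/np.tan(np.radians(cp['fovy'])/2)
    d=np.array([(u-cp['cx'])/f,(v-cp['cy'])/f,1.])
    return np.array(cp['xyz']),R.from_quat(cp['orientation']).apply(d)
def onz(cp,u,v,z):
    o,d=ray(cp,u,v); return o+d*(z-o[2])/d[2]
def proj(cp,p):
    f=210/np.tan(np.radians(cp['fovy'])/2)
    c=R.from_quat(cp['orientation']).inv().apply(np.array(p)-cp['xyz'])
    return c[0]/c[2]*f+cp['cx'],c[1]/c[2]*f+cp['cy']
def snap(n,fn):
    cp=bot.camera_params(n); im=bot.snapshot(n); cv2.imwrite('pics/'+fn,im); return cp,im
E
python3 - <<'E'
from h import *
for n in ('scene','top'):
    cp,im=snap(n,n+'1.png'); print(n,cp)
s=bot.state();print(s)
E
```

```text
pics
scene {'fovy': 50.3738568892898, 'cx': 284.2541264484791, 'cy': 210.8073964311774, 'xyz': array([1.15715107, 0.80037927, 0.89812158]), 'orientation': array([ 0.29008711,  0.85773605, -0.40417513, -0.12954071])}
top {'fovy': 52.066145577381874, 'cx': 277.58518035467097, 'cy': 207.87587453359714, 'xyz': array([0.34646368, 0.05855315, 1.19584126]), 'orientation': array([-0.69885963,  0.70671085, -0.07917011,  0.07672739])}
{'time_s': 0.1, 'joint_positions': array([-1.31300281e+00,  2.60604805e-01, -1.39242516e-01,  1.17271214e+00,
        1.34358395e-05,  1.57077603e+00]), 'joint_vel': array([ 0.00215943, -0.00130782,  0.00331001, -0.00208887,  0.00046449,
        0.00026015]), 'effort': array([-1.16673841e-04, -4.06507695e+01,  2.54527241e+01,  1.01229004e-02,
        3.08621566e-05,  1.30053638e-05]), 'tcp_pos': array([ 0.13369389, -0.50705184,  0.23055431]), 'ee_rot': array([ 9.91702619e-01,  1.28550141e-01, -1.06645707e-04, -8.75118710e-04]), 'wrist_force': array([-0.78099361,  0.33284751, -0.62541459]), 'moment': array([-0.01248121, -0.02643506,  0.03261188]), 'grasp_force': 0.0, 'width': 0.08570354231608426}
```

View pics/top1.png

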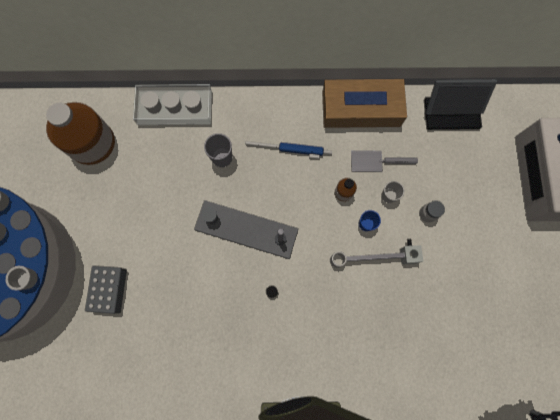

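View pics/scene1.png

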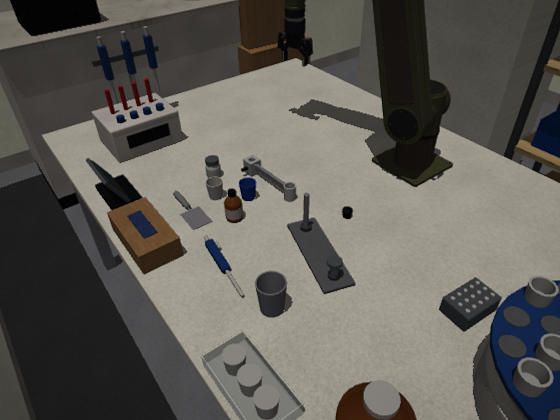

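The top view shows the loose white cup at about (393,192), the blue look-alike at (370,221), the jar at (433,211), the holder from block (413,254) to sleeve (339,260), and the stand with its post at (281,238) and seat at (212,217). The scene view agrees. Next I'll view an enlarged crop.

```bash
python3 - <<'E'
from h import *
t=cv2.imread('pics/top1.png'); s=cv2.imread('pics/scene1.png')
a=cv2.resize(t[165:285,190:450],None,fx=3,fy=3,interpolation=cv2.INTER_CUBIC)
b=cv2.resize(s[140:300,190:365],None,fx=3.4,fy=3.4,interpolation=cv2.INTER_CUBIC)
cv2.imwrite('pics/c1.png',a);cv2.imwrite('pics/c2.png',b)
E
```

```text
(no output)
```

View pics/c1.png

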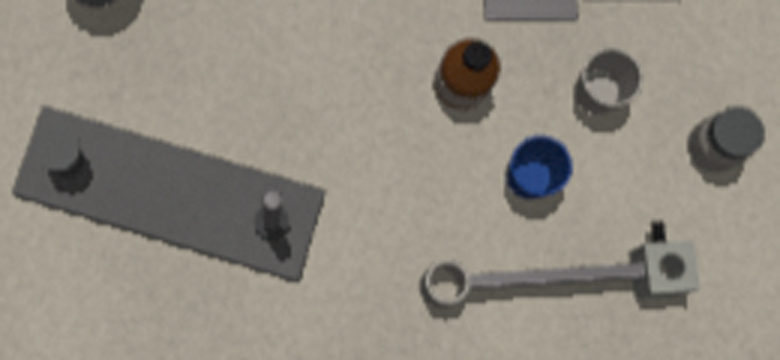

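View pics/c2.png

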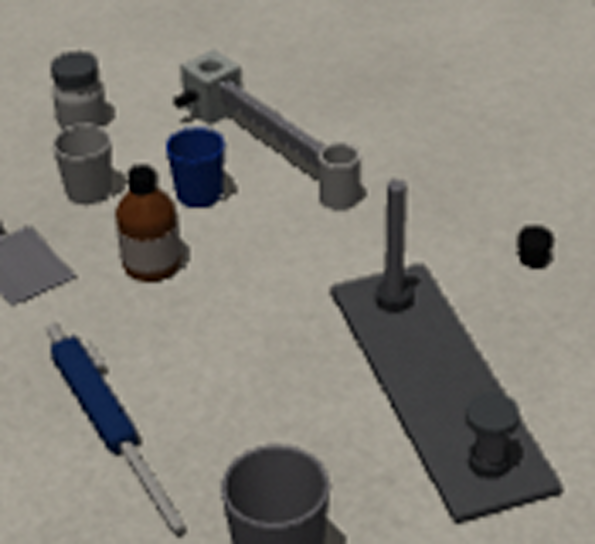

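The crops show, in crop pixels:

| Item | Top view | Scene view |
|---|---|---|
| Post top | (273,199) | (397,185) |
| Cup rim | (611,78) | (83,146) |
| Bore | (672,266) | (211,66) |
| Sleeve | (446,284) | (339,155) |
| Plate corners | clear | clear |
| Seat top | – | (492,415) |

```bash
python3 - <<'E'
from h import *
np.set_printoptions(precision=4,suppress=True)
T=bot.camera_params('top');S=bot.camera_params('scene')
t=lambda p,z:onz(T,(p[0]+.5)/3-.5+190,(p[1]+.5)/3-.5+165,z)[:2]
s=lambda p,z:onz(S,(p[0]+.5)/3.4-.5+190,(p[1]+.5)/3.4-.5+140,z)[:2]
for n,a,b,z in [('post',(273,199),(397,185),.14),('cup',(611,78),(83,146),.06),('bore',(672,266),(211,66),.052),('sleeve',(446,284),(339,155),.052),('seat',None,(492,415),.07)]:
    print(n,t(a,z) if a else '',s(b,z))
# plate corners: post-end (2), seat-end(2)
ct=[t(p,.012) for p in [(325,190),(300,280),(43,107),(13,193)]]
cs=[s(p,.012) for p in [(332,291),(426,265),(458,520),(560,490)]]
for c in (ct,cs):
    c=np.array(c);m=c.mean(0);d=(c[2:].mean(0)-c[:2].mean(0));L=np.linalg.norm(d);d/=L
    print('plate',m,L,np.linalg.norm(c[0]-c[1]),np.degrees(np.arctan2(d[1],d[0])),'post',m-.1*d,'seat',m+.1*d)
for a,b in [((672,266),(446,284))]:
    d=t(b,.052)-t(a,.052);print(np.linalg.norm(d),np.degrees(np.arctan2(d[1],d[0])))
for n,p,z in [('blue',(540,167),.06),('jar',(738,133),.07),('flask',(476,55),.105)]: print(n,t(p,z))
E
```

```text
post [0.5245 0.0465] [0.5236 0.0475]
cup [ 0.6463 -0.2639] [ 0.6507 -0.259 ]
bore [ 0.4752 -0.3082] [ 0.4737 -0.3087]
sleeve [ 0.4615 -0.1067] [ 0.4637 -0.1088]
seat  [0.5873 0.2401]
plate [0.5539 0.1414] 0.2777260218806747 0.08701040041262408 72.59118542467036 post [0.524 0.046] seat [0.5838 0.2368]
plate [0.5567 0.1468] 0.276480027496661 0.09083538119315968 72.03187688118943 post [0.5259 0.0517] seat [0.5876 0.2419]
0.20198676690306802 93.89127542377841
blue [ 0.5645 -0.1943]
jar [ 0.5916 -0.3711]
flask [ 0.6566 -0.1339]
```

Measurements agree with the given sizes (stand 200 mm, holder 202 mm). Moving to hover over the cup, turning to close along about 12°.

Request:
{"op": "servo_tool", "data": {"plan": [[1.6, 0.8, 0, 0, 0, 1.7, 0], [3.2, 1.6, 0, 0, 0, 3.4, 0], [4.8, 2.4, 0, 0, 0, 5.1, 0], [6.4, 3.2, 0, 0, 0, 6.8, 0], [8.0, 4.0, 0, 0, 0, 8.5, 0], [9.6, 4.8, 0, 0, 0, 10.2, 0], [11.2, 5.6, 0, 0, 0, 11.9, 0], [12.8, 6.4, 0, 0, 0, 13.6, 0], [14.4, 7.2, 0, 0, 0, 15.3, 0], [16.0, 8.0, 0, 0, 0, 17.0, 0]]}}

```text
time_s: 1.1
tcp_pos: [0.5825, -0.2826, 0.2308]
ee_rot: [0.642, 0.767, -0.0, -0.0]
wrist_force: [1.0, -1.7, 0.1]
width: 0.0854
grasp_force: 0.0
```

Request:
{"op": "servo_tool", "data": {"plan": [[0.9, 0.2, 0, 0, 0, 0.4, 0], [0.9, 0.2, 0, 0, 0, 0.4, 0], [0.9, 0.2, 0, 0, 0, 0.4, 0], [0.9, 0.2, 0, 0, 0, 0.4, 0]]}}

```text
time_s: 1.5
tcp_pos: [0.6068, -0.2784, 0.231]
ee_rot: [0.631, 0.776, -0.0, -0.001]
wrist_force: [-0.5, 1.2, 0.1]
width: 0.0856
grasp_force: 0.0
```

```bash
python3 - <<'E'
from h import *
s=bot.state();print(s['tcp_pos'],R.from_quat(s['ee_rot']).as_matrix(),s['joint_positions'])
cp,im=snap('wrist','w1.png');print(cp)
for p in [(.648,-.262,.06),(.648,-.262,0)]: print(proj(cp,p))
E
```

```text
[ 0.60679183 -0.27837187  0.23099538] [[-2.02843635e-01  9.79209921e-01 -1.54623703e-03]
 [ 9.79210950e-01  2.02844331e-01  3.05832674e-04]
 [ 6.13119804e-04 -1.45205602e-03 -9.99998758e-01]] [-4.29938989e-01  5.15596199e-01  2.58870550e-01  1.31560367e+00
 -3.66496124e-04  9.36596076e-01]
{'fovy': 62.76254737425323, 'cx': 277.2012273105941, 'cy': 212.4091915885829, 'xyz': array([ 0.59290253, -0.2050534 ,  0.37448076]), 'orientation': array([0.98377428, 0.100429  , 0.01483971, 0.14792555])}
(np.float64(323.02416189524007), np.float64(181.75056384991476))
(np.float64(316.0925507989418), np.float64(170.3206201565914))
```

View pics/w1.png

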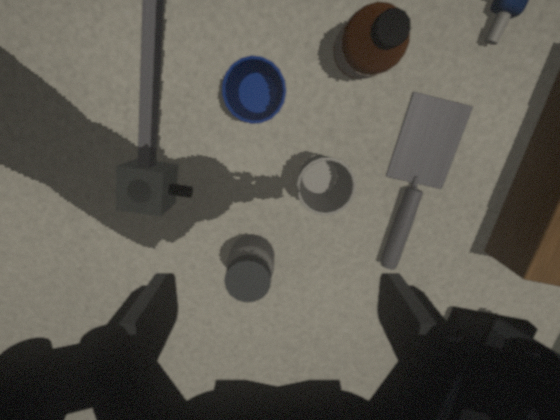

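The wrist view shows the cup rim at about (325,184), the blue cup at (254,89), the jar at (248,280) and the bore at (139,190), close to the projections. Refining these values.

```bash
python3 - <<'E'
from h import *
cp=bot.camera_params('wrist')
for n,u,v,z in [('cup',325,184,.06),('bore',139,190,.052),('bar near block',147,148,.044),('bar far',151,5,.044),('jar',248,280,.07),('blue',254,89,.06)]:
    print(n,onz(cp,u,v,z))
im=cv2.imread('pics/w1.png');g=im[150:220,290:362]
sat=cv2.cvtColor(g,cv2.COLOR_BGR2HSV)
c=cv2.HoughCircles(cv2.cvtColor(g,cv2.COLOR_BGR2GRAY),cv2.HOUGH_GRADIENT,1,40,param1=100,param2=12,minRadius=22,maxRadius=33);print(c+[290,150,0] if c is not None else None)
E
```

```text
cup [ 0.65037339 -0.26403622  0.06      ]
bore [ 0.47805618 -0.30731057  0.052     ]
bar near block [ 0.47914398 -0.26722092  0.044     ]
bar far [ 0.47135734 -0.14633754  0.044     ]
jar [ 0.59752382 -0.37126823  0.07      ]
blue [ 0.57027863 -0.19525182  0.06      ]
[[[325.5 184.5  27.5]]]
```

Request:
{"op": "servo_tool", "data": {"plan": [[1.4, 0.5, -1.2, 0, 0, 0, 0], [1.4, 0.5, -2.4, 0, 0, 0, 0], [1.4, 0.5, -3.6, 0, 0, 0, 0], [1.4, 0.5, -4.8, 0, 0, 0, 0], [1.4, 0.5, -5.6, 0, 0, 0, 0], [1.4, 0.5, -6.4, 0, 0, 0, 0], [1.4, 0.5, -7.0, 0, 0, 0, 0], [1.4, 0.5, -7.0, 0, 0, 0, 0], [1.4, 0.5, -7.0, 0, 0, 0, 0]]}}

```text
time_s: 2.45
tcp_pos: [0.6492, -0.2638, 0.0219]
ee_rot: [0.631, 0.775, -0.0, -0.0]
wrist_force: [-0.1, -0.4, -0.4]
width: 0.0856
grasp_force: 0.0
```

```bash
python3 - <<'E'
from h import *
cp,im=snap('wrist','w2.png');print(bot.state()['tcp_pos'])
for z in (.06,): print(proj(cp,(.649,-.263,z)))
E
```

```text
[ 0.65021061 -0.26393265  0.02276243]
(np.float64(273.88349079753766), np.float64(323.78350938510886))
```

View pics/w2.png

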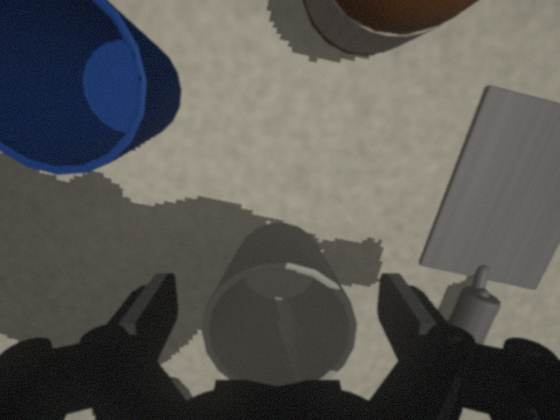

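The wrist view shows the cup rim centred at about (280,325), between the two fingers. Gripping and lifting.

Request:
{"op": "servo_tool", "data": {"plan": [[0, 0, 0, 0, 0, 0, 120], [0, 0, 0, 0, 0, 0, 150], [0, 0, 0, 0, 0, 0, 150], [0, 0, 0, 0, 0, 0, 150], [0, 0, 0, 0, 0, 0, 150], [0, 0, 0, 0, 0, 0, 150], [0, 0, 0, 0, 0, 0, 150]], "grip_force": 25}}

```text
time_s: 3.2
tcp_pos: [0.6509, -0.2636, 0.0232]
ee_rot: [0.631, 0.776, 0.0, 0.001]
wrist_force: [-1.2, -0.6, 6.3]
width: 0.0547
grasp_force: 25.8
```

Request:
{"op": "servo_tool", "data": {"plan": [[0, 0, 0.5, 0, 0, 0, 150], [0, 0, 1.5, 0, 0, 0, 150], [0, 0, 2.7, 0, 0, 0, 150], [0, 0, 4.0, 0, 0, 0, 150], [0, 0, 5.0, 0, 0, 0, 150], [-0.2, 1.2, 5.3, 0, 0, 0, 150], [-0.4, 2.5, 5.3, 0, 0, 0, 150], [-0.6, 3.9, 5.3, 0, 0, 0, 150], [-0.8, 5.3, 5.3, 0, 0, 0, 150], [-1.0, 6.7, 5.3, 0, 0, 0, 150]]}}

```text
time_s: 4.2
tcp_pos: [0.6196, -0.0604, 0.1806]
ee_rot: [0.631, 0.776, 0.0, 0.0]
wrist_force: [1.2, -0.1, 0.4]
width: 0.0546
grasp_force: 26.6
```

Request:
{"op": "servo_tool", "data": {"plan": [[-0.2, 1.4, 0, 0, 0, 0, 150], [-0.4, 2.8, 0, 0, 0, 0, 150], [-0.6, 4.0, 0, 0, 0, 0, 150], [-0.8, 5.2, 0, 0, 0, 0, 150], [-1.0, 6.2, 0, 0, 0, 0, 150], [-1.0, 6.8, 0, 0, 0, 0, 150], [-1.0, 6.8, 0, 0, 0, 0, 150], [-1.0, 6.8, 0, 0, 0, 0, 150]]}}

```text
time_s: 5.0
tcp_pos: [0.5904, 0.1417, 0.1803]
ee_rot: [0.631, 0.776, -0.0, 0.0]
wrist_force: [0.4, -1.2, -0.2]
width: 0.0549
grasp_force: 26.6
```

```bash
python3 - <<'E'
from h import *
s=bot.state();print(s['tcp_pos'],s['width'],s['wrist_force'])
cp,im=snap('wrist','w3.png')
print(proj(cp,(.586,.239,.07)),proj(cp,(.524,.047,.14)))
E
```

```text
[0.59036042 0.14168658 0.18031458] 0.05491594414216258 [ 0.42759922 -1.16794451 -0.16204627]
(np.float64(298.0396567226114), np.float64(73.36332409357237)) (np.float64(144.1037386764338), np.float64(357.18667775353595))
```

View pics/w3.png

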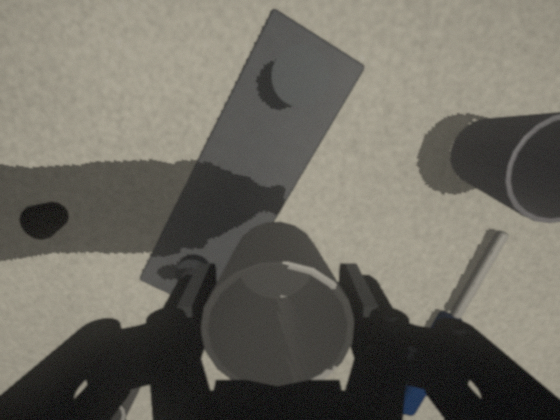

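The wrist view shows the plate's seat-end corners at (275,10) and (363,67), with the disc shaded at about (298,75). The cup hangs straight in the grip. I'll get the seat from the plate edges and a contrast stretch.

```bash
python3 - <<'E'
from h import *
im=cv2.imread('pics/w3.png');cp=bot.camera_params('wrist')
g=cv2.cvtColor(im[0:170,180:390],cv2.COLOR_BGR2GRAY)
g=cv2.bilateralFilter(g,7,12,5)
e=np.clip((g.astype(float)-50)*255/70,0,255).astype(np.uint8)
cv2.imwrite('pics/e3.png',cv2.resize(cv2.createCLAHE(4,(4,4)).apply(e),None,fx=3.5,fy=3.5,interpolation=cv2.INTER_CUBIC))
a=onz(cp,275,10,.012)[:2];b=onz(cp,363,67,.012)[:2];print(a,b,np.linalg.norm(a-b))
# long edges
l=onz(cp,142,280,.012)[:2];d=(a-l)/np.linalg.norm(a-l);print(np.linalg.norm(a-l),np.degrees(np.arctan2(d[1],d[0])),'seat',(a+b)/2-.04*d)
n=np.array([-(b-a)[1],(b-a)[0]])/np.linalg.norm(b-a);print('perp seat',(a+b)/2-.04*n*np.sign(n[1]))
E
```

```text
[0.55985735 0.28628099] [0.64058605 0.25977132] 0.08496991108761529
0.2761772836589297 72.52148974787471 seat [0.58820778 0.23487297]
perp seat [0.58774215 0.23502273]
```

View pics/e3.png

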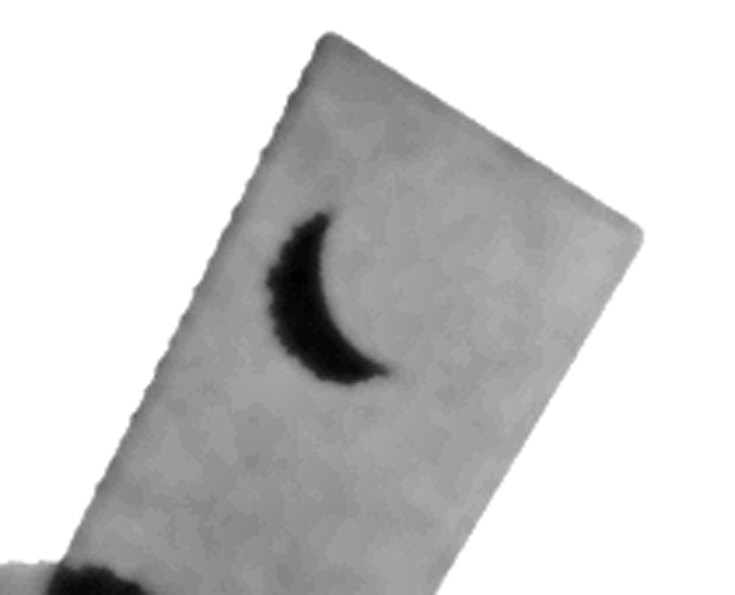

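The stretched crop shows the disc's left edge as the inner side of the crescent shadow, from crop (330,213) through (322,280) to (388,371). Fitting a 20 mm circle to those points at z=0.07.

```bash
python3 - <<'E'
from h import *
from scipy.optimize import least_squares
cp=bot.camera_params('wrist')
P=np.array([onz(cp,(x+.5)/3.5-.5+180,(y+.5)/3.5-.5,.07)[:2] for x,y in [(330,213),(323,245),(322,280),(335,315),(355,345),(388,371)]])
r=least_squares(lambda c:np.linalg.norm(P-c,axis=1)-.02,[.586,.238]);print(r.x,r.fun)
print(bot.state()['tcp_pos'])
E
```

```text
[0.58802986 0.23731166] [ 5.71284321e-04 -5.65806960e-05 -4.85537813e-05 -5.40152467e-04
 -2.25945432e-04  7.17965794e-04]
[0.59035216 0.14112204 0.18028827]
```

Request:
{"op": "servo_tool", "data": {"plan": [[0, 0.9, 0, 0, 0, 0, 150], [-0.1, 1.9, 0, 0, 0, 0, 150], [-0.1, 2.7, 0, 0, 0, 0, 150], [-0.1, 3.2, -0.3, 0, 0, 0, 150], [-0.1, 3.2, -0.9, 0, 0, 0, 150], [-0.1, 3.2, -1.6, 0, 0, 0, 150], [-0.1, 3.2, -2.2, 0, 0, 0, 150], [-0.1, 3.2, -2.6, 0, 0, 0, 150], [-0.1, 3.2, -2.8, 0, 0, 0, 150], [-0.1, 3.2, -2.8, 0, 0, 0, 150]]}}

```text
time_s: 6.05
tcp_pos: [0.5867, 0.2371, 0.0953]
ee_rot: [0.631, 0.776, -0.001, -0.0]
wrist_force: [-0.7, 0.2, 0.4]
width: 0.0547
grasp_force: 26.6
```

```bash
python3 - <<'E'
from h import *
s=bot.state();print(s['tcp_pos'],s['wrist_force'],s['width'])
for n in ('top','scene'): snap(n,n+'2.png')
t=cv2.imread('pics/top2.png')[170:270,170:310]; s=cv2.imread('pics/scene2.png')[200:300,270:410]
cv2.imwrite('pics/c4.png',np.hstack([cv2.resize(i,(392,280),interpolation=cv2.INTER_CUBIC) for i in (t,s)]))
E
```

```text
[0.58669548 0.23711842 0.09532573] [-0.65390842  0.19556019  0.3653112 ] 0.0547189638016075
```

View pics/c4.png

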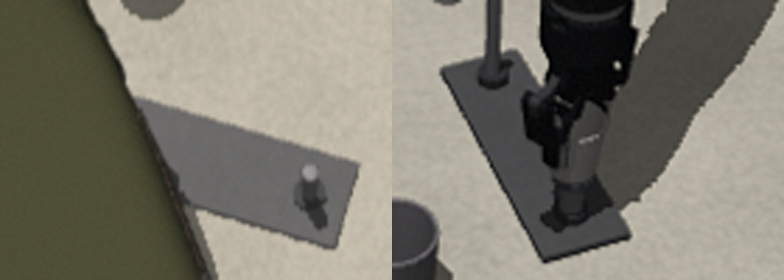

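The scene half shows the cup just above the seat and centred on its disc, crop about (575,185). I'll lower by small steps until it touches.

Request:
{"op": "servo_tool", "data": {"plan": [[0, 0, -0.03, 0, 0, 0, 150], [0, 0, -0.06, 0, 0, 0, 150], [0, 0, -0.09, 0, 0, 0, 150], [0, 0, -0.09, 0, 0, 0, 150]]}}

```text
time_s: 6.55
tcp_pos: [0.5871, 0.2381, 0.0937]
ee_rot: [0.631, 0.776, 0.0, 0.0]
wrist_force: [1.0, -0.2, 0.1]
width: 0.0545
grasp_force: 26.6
```

Request:
{"op": "servo_tool", "data": {"plan": [[0, 0, -0.04, 0, 0, 0, 150], [0, 0, -0.08, 0, 0, 0, 150], [0, 0, -0.08, 0, 0, 0, 150]]}}

```text
time_s: 6.85
tcp_pos: [0.5872, 0.2381, 0.0931]
ee_rot: [0.631, 0.776, 0.001, 0.0]
wrist_force: [-2.5, -1.2, 9.6]
width: 0.0547
grasp_force: 27.0
```

Contact made at z=0.093, as expected. Easing off and opening gently.

Request:
{"op": "servo_tool", "data": {"plan": [[0, 0, 0.03, 0, 0, 0, 150], [0, 0, 0.03, 0, 0, 0, 90], [0, 0, 0.03, 0, 0, 0, 70], [0, 0, 0.03, 0, 0, 0, 40], [0, 0, 0.03, 0, 0, 0, 0], [0, 0, 0.03, 0, 0, 0, 0], [0, 0, 0.03, 0, 0, 0, 0], [0, 0, 0.03, 0, 0, 0, 0]]}}

```text
time_s: 7.65
tcp_pos: [0.587, 0.2379, 0.0919]
ee_rot: [0.631, 0.776, -0.0, -0.0]
wrist_force: [0.2, -0.5, -0.7]
width: 0.0858
grasp_force: 0.0
```

Request:
{"op": "servo_tool", "data": {"plan": [[0, 0, 0.5, 0, 0, 0, 0], [0, 0, 1.2, 0, 0, 0, 0], [0, 0, 2.2, 0, 0, 0, 0], [0, 0, 3.4, 0, 0, 0, 0], [0, 0, 4.4, 0, 0, 0, 0], [0, -1.4, 4.6, 0, 0, 0, 0], [-0.2, -2.8, 4.6, 0, 0, 0, 0], [-0.2, -3.6, 4.6, 0, 0, 0, 0], [-0.2, -3.6, 4.6, 0, 0, 0, 0]]}}

```text
time_s: 8.55
tcp_pos: [0.5808, 0.127, 0.2305]
ee_rot: [0.632, 0.775, -0.0, 0.0]
wrist_force: [-0.7, 0.9, -0.6]
width: 0.0856
grasp_force: 0.0
```

```bash
python3 - <<'E'
from h import *
s=bot.state();print(s['tcp_pos'],s['width'])
cp,im=snap('wrist','w5.png'); print(proj(cp,(.5875,.238,.13)),proj(cp,(.524,.047,.14)))
c,s=snap('scene','s5.png')
cv2.imwrite('pics/c5.png',np.hstack([cv2.resize(i,(392,294),interpolation=cv2.INTER_CUBIC) for i in (im,s[185:290,270:410])]))
E
```

```text
[0.58076372 0.12698527 0.23052816] 0.08563617815476827
(np.float64(319.5248318169923), np.float64(53.29398695707795)) (np.float64(182.7217847755681), np.float64(298.63075990760194))
```

View pics/c5.png

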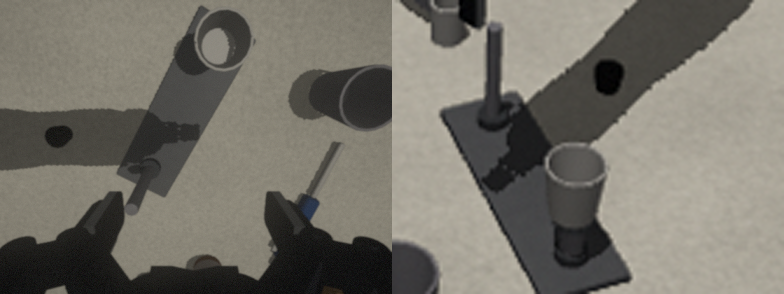

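Combined picture: the cup stands upright on the seat, with its rim at wrist (319,56) where (319.5,53) was predicted. The post top is at about wrist (188,297). I've used all ten views, so from here I'll measure numerically.

```bash
python3 - <<'E'
from h import *
np.set_printoptions(precision=4,suppress=True)
im=cv2.imread('pics/w5.png');cp=bot.camera_params('wrist')
g=cv2.cvtColor(im,cv2.COLOR_BGR2GRAY)
print(g[282:314:2,168:212:2])
print(onz(cp,188.5,297,.14), onz(cp,318.6,55.7,.13))
E
```

```text
[[ 40  39  43  53 117 137 137 138 111  61  49  54  53  54  53  61  57  60
   72 120 132 133]
 [ 39  41  39  49 106 137 138 122  76  54  57  54  54  54  56  60  60  60
   91 130 136 137]
 [ 33  37  36  46  99 135 132 100  55  48  53  56  55  57  59  58  60  65
  116 129 133 137]
 [ 42  35  43  38  99 132 123  74  54  54  51  55  56  59  59  61  59  84
  124 131 134 139]
 [ 40  39  40  42  97 134 100  57  59  66  66  63  58  57  59  61  61 105
  135 137 135 137]
 [ 38  42  41  42  89 117  80  81  85  90  94  87  76  66  59  61  76 123
  137 134 131 134]
 [ 37  40  33  34  68  93  82  91  94  93  94  99  96  83  63  60  92 130
  137 135 137 131]
 [ 38  37  37  40  59  84  91  94  92  94  93  97  95  95  75  71 117 133
  136 140 138 139]
 [ 38  42  42  43  49  82  94  95  95  95  93  95  94  93  83  91 128 133
  136 134 139 142]
 [ 36  39  40  37  54  89  93  93  94  94  94  94  95  93  88 107 133 138
  140 135 138 141]
 [ 37  39  35  36  55  93  92  91  94  92  89  95  91  96  99 125 136 135
  134 134 135 138]
 [ 38  35  33  36  51  99 109  92  90  90  92  90  94  98 117 134 134 133
  135 134 135 135]
 [ 34  37  38  34  49 103 127 107  98  93  95  97 104 118 132 137 139 135
  133 134 132 132]
 [ 33  41  37  34  48 100 128 128 125 120 115 128 131 131 137 137 136 135
  135 131 137 136]
 [ 34  37  38  41  49 103 132 132 130 132 133 137 138 137 134 135 134 133
  136 132 136 134]
 [ 37  40  35  40  51 108 133 135 134 133 134 136 136 133 135 134 133 139
  137 136 137 135]]
[0.5288 0.0523 0.14  ] [0.5873 0.2394 0.13  ]
```

Request:
{"op": "servo_tool", "data": {"plan": [[-0.4, -1.4, 0, 0, 0, -0.2, 0], [-0.8, -2.9, 0, 0, 0, -0.4, 0], [-1.2, -4.3, 0, 0, 0, -0.6, 0], [-1.6, -5.8, 0, 0, 0, -0.8, 0], [-2.0, -7.2, 0, 0, 0, -1.0, 0], [-2.4, -8.6, 0, 0, 0, -1.2, 0], [-2.8, -10.0, 0, 0, 0, -1.4, 0], [-3.2, -11.4, 0, 0, 0, -1.6, 0], [-3.6, -12.6, 0, 0, 0, -1.6, 0], [-3.6, -12.6, 0, 0, 0, -1.6, 0]]}}

```text
time_s: 9.65
tcp_pos: [0.4728, -0.251, 0.2299]
ee_rot: [0.685, 0.729, -0.0, 0.001]
wrist_force: [0.4, 1.0, 0.2]
width: 0.0855
grasp_force: 0.0
```

Request:
{"op": "servo_tool", "data": {"plan": [[0, 0, 0, 0, 0, 0, 0], [0, 0, 0, 0, 0, 0, 0]]}}

```text
time_s: 9.85
tcp_pos: [0.4738, -0.2467, 0.23]
ee_rot: [0.683, 0.731, 0.0, -0.0]
wrist_force: [1.3, 0.3, -0.7]
width: 0.0857
grasp_force: 0.0
```

```bash
python3 - <<'E'
from h import *
np.set_printoptions(precision=4,suppress=True,linewidth=250)
s=bot.state();print(s['tcp_pos'],R.from_quat(s['ee_rot']).as_matrix()[:,1])
cp,im=snap('wrist','w6.png'); g=cv2.cvtColor(im,cv2.COLOR_BGR2GRAY)
for p in [(.4755,-.308,.052),(.4717,-.248,.044),(.463,-.1075,.052)]: print(proj(cp,p))
u,v=map(int,proj(cp,(.4755,-.308,.052)))
print(u,v);print(g[v-48:v+48:4,u-48:u+48:4])
for y in (-.25,-.2,-.15):
    a,b=proj(cp,(.4755-.063*(y+.308),y,.044)); a=int(a);b=int(b); print(a,b,g[max(b,0),a-24:a+24:2])
E
```

```text
[ 0.4738 -0.2467  0.23  ] [0.9977 0.0676 0.0001]
(np.float64(273.49789994796583), np.float64(247.69684026924728))
(np.float64(273.59865487082584), np.float64(187.67481688193752))
(np.float64(273.83043336983275), np.float64(25.548397014874467))
273 247
[[ 66  66  69  68  73  71  71  68  69  72  71  70  52  55  51 118 127 124 126 131 122 125 126 127]
 [ 68  65  66  70  69  69  74  70  71  72  70  69  52  54  56 117 123 129 126 128 127 131 126 130]
 [ 72  69  70  71  69  68  69  79 103  75  70  65  51  50  61 122 122 126 127 128 124 126 130 126]
 [ 70  63  77  93 105 112 110 120 124 110  64  68  55  53  61 121 124 124 123 132 127 125 127 127]
 [ 71  68 101 120 123 123  75  80  73  60  59  56  52  56  54  56  64  59 110 129 127 128 127 128]
 [ 69  91 125 125 127 125  71  68  61  61  60  57  70  84  81  62  61  61  95 126 126 128 126 127]
 [ 94 126 126 120 127 121  72  69  61  55  60  62  85  86  82  62  62  57  83 128 127 128 127 126]
 [127 127 128 120 127 119  71  69  73  75  69  71  70  73  75  71  72  63  70 111 117 119 128 129]
 [121 122 125 125 122 118  70  77 112 115 112 112 114 11
[... 1145 characters left out ...]
 125 131 130 130 128 124 127 127 133 127 130 128 129 128 133 127 126 126 129 131 127]
 [127 124 128 130 128 126 130 128 129 127 127 130 130 126 127 128 126 131 131 129 130 131 133 132]
 [126 127 129 128 128 127 128 129 129 126 128 129 132 132 129 129 128 129 128 131 129 129 126 126]
 [127 127 128 126 129 127 131 128 128 126 128 129 128 132 125 130 133 134 130 133 131 128 131 130]]
273 189 [ 71  70  75  97  90  76  66  72  69  68  64  69  79  79  79  81  88 103 124 126 120 124 125 122]
273 137 [128 129 130 130 131 130 125  95  74  76  70  77  91  92  97  97  99  99 124 129 132 134 130 126]
273 80 [129 129 127 128 130 130 126  91  67  69  66  70  87  98 101  96 102 104 111 129 128 128 129 129]
```

```bash
python3 - <<'E'
from h import *
cp=bot.camera_params('wrist')
b=onz(cp,277.5,249,.052);print(b)
for v in (189,137,80): print(onz(cp,278.3,v,.044))
im=cv2.imread('pics/w6.png');g=cv2.cvtColor(im,cv2.COLOR_BGR2GRAY)
np.set_printoptions(linewidth=250); print(g[0:60:3,245:305:3])
E
```

```text
[ 0.47965818 -0.30905576  0.052     ]
[ 0.47638997 -0.24891499  0.044     ]
[ 0.47298163 -0.19904078  0.044     ]
[ 0.46957087 -0.149131    0.044     ]
[[116 123 120 121 119 118 120 119 116 118 122 118 115 123 121 125 125 121 116 125]
 [118 119 120 119 119 120 122 119 115 114 115 117 118 116 113 115 120 119 118 125]
 [119 121 121 122 121 124 121 112 120 114  96  79  82  98 110 114 113 121 125 125]
 [122 120 120 121 123 124 114 119  90  50  46  45  46  47  57  96 119 121 128 127]
 [122 117 120 125 121 112 119  84  48  47  47  46  44  49  46  49  90 118 123 127]
 [125 125 120 119 117 117 103  55  52  45  48  46  49  45  44  46  55 108 119 123]
 [123 122 122 117 104 117  66  55  48  50  51  48  46  50  48  44  51  74 120 119]
 [119 115 117 118 111 110  56  53  52  49  55  57  60  53  47  50  45  54 111 120]
 [122 122 119 115 109 105  54  53  79  79  63  64  65  66  58  49  53  52 107 121]
 [121 121 115  79 110  93  56  84 121 113 103  68  65  61  64  60  51  46 102 118]
 [121 116  96  66 109 104  66 115 127 122 120 111  70  65  64  66  56  51 110 118]
 [121 106  66  66  97 110  86 123 124 126 125 122  81  61  67  68  64  61 117 112]
 [120 100  62  63  84 116 100 120 123 124 125 124 109  73  66  68  64  71 122 118]
 [121 100  60  65  70 108 115 113 116 123 122 121 117  82  67  67  66 107 112 116]
 [117  81  63  65  64  79 121 111 126 124 124 118 118  78  67  69  94 119  93 122]
 [124 106  61  66  63  58  98 119 117 119 119 120 118  72  73 102 118  90 108 125]
 [124  93  68  66  61  58  49  88 116 117 119 117 111 100 114 118  85  71 116 123]
 [127 101  68  67  65  64  52  50  71 100 112 117 118 113  99  68  60 111 120 126]
 [125 126  97  72  67  64  66  52  52  67  83  77  78  74  50  55  91 130 126 124]
 [126 124 111  74  68  66  66  63  54  73 100 100 104  96  63 104 120 123 124 121]]
```

Request:
{"op": "servo_tool", "data": {"plan": [[0.05, -0.05, -1.4, 0, 0, 0, 0], [0.05, -0.05, -2.8, 0, 0, 0, 0], [0.05, -0.05, -4.0, 0, 0, 0, 0], [0.05, -0.05, -5.2, 0, 0, 0, 0], [0.05, -0.05, -6.2, 0, 0, 0, 0], [0.05, -0.05, -6.8, 0, 0, 0, 0], [0.05, -0.05, -7.1, 0, 0, 0, 0], [0.05, -0.05, -7.1, 0, 0, 0, 0], [0.05, -0.05, -7.1, 0, 0, 0, 0]]}}

```text
time_s: 10.8
tcp_pos: [0.4756, -0.2493, 0.0179]
ee_rot: [0.683, 0.73, 0.0, 0.001]
wrist_force: [0.6, 0.7, -0.9]
width: 0.0853
grasp_force: 0.0
```

```bash
python3 - <<'E'
from h import *
np.set_printoptions(linewidth=250,precision=4,suppress=True)
s=bot.state();print(s['tcp_pos'],s['wrist_force'])
cp,im=snap('wrist','w7.png'); g=cv2.cvtColor(im,cv2.COLOR_BGR2GRAY)
for y in (-.2,-.16):
    a,b=proj(cp,(.475-.067*(y+.2485),y,.044)); a=int(a);b=int(b); print(a,b,g[b,a-60:a+60:4])
print(proj(cp,(.4625,-.1085,.052)))
E
```

```text
[ 0.4756 -0.2493  0.0179] [ 0.5775  0.7176 -0.851 ]
272 182 [144 141 143 142 142 144 142 140  84  79  81  77  97 100  97 100  97 100 102 100 133 138 140 138 138 140 137 137 136 139]
271 57 [140 139 141 142 140 142 140 135  73  69  67  68  93  98  99 100  98  96  99 101  99 134 141 138 139 143 137 134 139 140]
(np.float64(257.41691996825654), np.float64(-176.00809593620747))
```

Request:
{"op": "servo_tool", "data": {"plan": [[0, 0, -0.08, 0, 0, 0, 0], [0, 0, -0.08, 0, 0, 0, 150], [0, 0, -0.08, 0, 0, 0, 200], [0, 0, -0.08, 0, 0, 0, 255], [0, 0, -0.08, 0, 0, 0, 255], [0, 0, -0.08, 0, 0, 0, 255], [0, 0, -0.08, 0, 0, 0, 255], [0, 0, -0.08, 0, 0, 0, 255], [0, 0, -0.08, 0, 0, 0, 255]], "grip_force": 90}}

```text
time_s: 11.75
tcp_pos: [0.4747, -0.2497, 0.015]
ee_rot: [0.683, 0.73, 0.0, 0.0]
wrist_force: [-0.1, 0.3, 3.8]
width: 0.0106
grasp_force: 88.6
```

Request:
{"op": "servo_tool", "data": {"plan": [[0, 0, 0.1, 0, 0, 0, 255], [0, 0, 0.3, 0, 0, 0, 255], [0, 0, 0.6, 0, 0, 0, 255], [0, 0, 1.0, 0, 0, 0, 255], [0, 0, 1.0, 0, 0, 0, 255], [0, 0, 1.0, 0, 0, 0, 255]]}}

```text
time_s: 12.35
tcp_pos: [0.4752, -0.2499, 0.0455]
ee_rot: [0.683, 0.73, 0.0, 0.001]
wrist_force: [0.5, 0.0, -4.0]
width: 0.0108
grasp_force: 87.8
```

```bash
python3 - <<'E'
from h import *
np.set_printoptions(linewidth=250,precision=4,suppress=True)
s=bot.state();print(s)
E
```

```text
{'time_s': 12.35, 'joint_positions': array([-0.4841,  0.426 , -0.4176,  0.7255, -0.    ,  1.0209]), 'joint_vel': array([ 0.0006,  0.0126, -0.0163, -0.0029, -0.0021,  0.0008]), 'effort': array([  0.0007, -46.7515,  21.5301,  -0.0112,   0.0037,  -0.    ]), 'tcp_pos': array([ 0.4752, -0.2499,  0.0455]), 'ee_rot': array([0.6835, 0.73  , 0.0002, 0.0008]), 'wrist_force': array([ 0.4587,  0.0402, -3.9854]), 'moment': array([-0.0334, -0.0182,  0.0108]), 'grasp_force': 87.79727339744568, 'width': 0.010779735651117969}
```

Lifted weight is 4.0 N and the moment is small. Raising to carry height and checking levelness.

Request:
{"op": "servo_tool", "data": {"plan": [[0, 0, 0.3, 0, 0, 0, 255], [0, 0, 0.9, 0, 0, 0, 255], [0, 0, 1.6, 0, 0, 0, 255], [0, 0, 2.4, 0, 0, 0, 255], [0, 0, 3.2, 0, 0, 0, 255], [0, 0, 4.0, 0, 0, 0, 255], [0, 0, 4.6, 0, 0, 0, 255], [0, 0, 4.9, 0, 0, 0, 255], [0, 0, 4.9, 0, 0, 0, 255], [0, 0, 4.9, 0, 0, 0, 255]]}}

```text
time_s: 13.35
tcp_pos: [0.4741, -0.2493, 0.191]
ee_rot: [0.683, 0.73, -0.0, -0.001]
wrist_force: [0.4, 0.5, -3.6]
width: 0.0108
grasp_force: 87.8
```

Request:
{"op": "servo_tool", "data": {"plan": [[0.1, 0.4, 0, 0, 0, -0.2, 255], [0.2, 1.0, 0, 0, 0, -0.4, 255], [0.4, 1.8, 0, 0, 0, -0.7, 255], [0.5, 2.6, 0, 0, 0, -1.0, 255], [0.7, 3.4, 0, 0, 0, -1.3, 255], [0.8, 4.2, 0, 0, 0, -1.6, 255], [1.0, 5.0, 0, 0, 0, -1.9, 255], [1.1, 5.8, 0, 0, 0, -2.2, 255], [1.3, 6.6, 0, 0, 0, -2.5, 255], [1.5, 7.4, 0, 0, 0, -2.8, 255]]}}

```text
time_s: 14.35
tcp_pos: [0.5185, -0.0265, 0.1901]
ee_rot: [0.768, 0.641, -0.001, -0.001]
wrist_force: [0.2, 0.2, -3.6]
width: 0.0106
grasp_force: 87.7
```

Request:
{"op": "servo_tool", "data": {"plan": [[0.1, 0.8, 0, 0, 0, -0.3, 255], [0.3, 1.6, 0, 0, 0, -0.6, 255], [0.4, 2.4, 0, 0, 0, -0.9, 255], [0.6, 3.1, 0, 0, 0, -1.2, 255], [0.7, 3.7, 0, 0, 0, -1.4, 255], [0.8, 4.2, 0, 0, 0, -1.6, 255], [0.8, 4.4, 0, 0, 0, -1.6, 255], [0.8, 4.4, 0, 0, 0, -1.6, 255], [0.8, 4.4, 0, 0, 0, -1.6, 255]]}}

```text
time_s: 15.25
tcp_pos: [0.5429, 0.1038, 0.191]
ee_rot: [0.81, 0.586, -0.001, -0.0]
wrist_force: [-0.7, 0.4, -3.5]
width: 0.0107
grasp_force: 87.8
```

```bash
python3 - <<'E'
from h import *
np.set_printoptions(linewidth=250,precision=4,suppress=True)
s=bot.state();print(s['tcp_pos'],R.from_quat(s['ee_rot']).as_matrix()[:,1],s['wrist_force'],s['moment'],s['width'])
cp,im=snap('scene','s8.png')
z=s['tcp_pos'][2]-.015+.052
for n,p in [('bore',(.526,.0485,z)),('sleeve',(.5872,.2385,z)),('cup',(.5872,.2385,.13)),('post',(.526,.0485,.14))]: print(n,p,proj(cp,p))
g=cv2.cvtColor(im,cv2.COLOR_BGR2GRAY)
for p in [(.526,.0485,z),(.5872,.2385,z)]:
    u,v=map(int,proj(cp,p)); print(u,v); print(g[v-16:v+32:2,u-22:u+23:2])
E
```

```text
[0.5429 0.1038 0.191 ] [ 0.9498 -0.3128 -0.0012] [-0.6841  0.3757 -3.506 ] [-0.0295  0.0852  0.0282] 0.01065839654611624
bore (0.526, 0.0485, np.float64(0.22801747550810475)) (np.float64(306.5750119714822), np.float64(168.22225539350336))
sleeve (0.5872, 0.2385, np.float64(0.22801747550810475)) (np.float64(337.9728327021361), np.float64(213.95006301868332))
cup (0.5872, 0.2385, 0.13) (np.float64(335.39658169404703), np.float64(244.375942183179))
post (0.526, 0.0485, 0.14) (np.float64(305.9493294072048), np.float64(194.55597862034188))
306 168
[[165 165 164 167 167 167 166 166 171  27   6  11   8  12   9  10   9  10  12  11  10   9  10]
 [163 165 165 167 168 166 165 164 166   1   8   8  10  11  10  11   9   7  10   7   9   8   9]
 [163 165 168 165 166 163 164 168 123  11  12   8   8   8   7   8   7   9   6   7   3   9   7]
 [163 167 165 160 161 166 166 167  28  19  14   6   8   7  11   9  11   8  10   7  10   8   6]
 [166 161 160 163 161 162 162 160  46  13  12  11   8   9  10   7   9   7   7   8   8  10   9]
 [163 166 165 167 109 108 114  43  36   4   9   8  10   7   8   9  10   9   
[... 3318 characters left out ...]
2  92 172 166 167 167 164 165 164]
 [ 28  28  28  28  49  67  65  67  75  77  79  78  76  71  60 105 167 168 163 163 165 168 166]
 [ 28  30  29  28  28  68  67  67  73  79  79  78  74  65  63 162 162 166 166 158 164 165 164]
 [ 33  61  35  26  27  38  71  67  65  66  74 102 108 150 155 168 167 166 166 167 160 163 165]
 [ 71  71  71  71  26  26  64 124  86  62  60  65  95 107 167 166 165 166 160 166 169 167 169]
 [ 72  72  71  72  53  49  92  72  78  63  86  92  91  87 108 153 167 165 163 163 170 172 170]
 [ 69  72  70  70  69 140  64  75  77  60  90  89  88  86  80  72 165 166 166 166 165 163 167]
 [ 71  69  69  69  67 137  64  76  79  61  90  89  89  87  82  79 159 164 167 168 168 166 162]]
```

The sleeve rim reads (338,214) in the scene view against a predicted (338,214), so the holder is level and placed right. The post reads u≈306, also as predicted. One small trim: +1 mm in x and y, and 5 mm lower for about 30 mm of clearance.

Request:
{"op": "servo_tool", "data": {"plan": [[0.02, 0.02, -0.08, 0, 0, 0.03, 255], [0.03, 0.03, -0.16, 0, 0, 0.05, 255], [0.03, 0.03, -0.16, 0, 0, 0.05, 255], [0.03, 0.03, -0.16, 0, 0, 0.05, 255], [0.03, 0.03, -0.16, 0, 0, 0.05, 255], [0.03, 0.03, -0.16, 0, 0, 0.05, 255], [0.03, 0.03, -0.16, 0, 0, 0.05, 255]]}}

```text
time_s: 16.0
tcp_pos: [0.5445, 0.1054, 0.187]
ee_rot: [0.809, 0.588, 0.0, 0.0]
wrist_force: [0.3, -0.7, -3.1]
width: 0.0107
grasp_force: 87.8
```

```bash
python3 - <<'E'
from h import *
np.set_printoptions(precision=4,suppress=True)
s=bot.state();M=R.from_quat(s['ee_rot']).as_matrix();print(s['tcp_pos'],M[:,0],s['wrist_force'],s['moment'],s['width'],s['grasp_force'])
d=-M[:,0] if M[1,0]<0 else M[:,0]
print('bore',s['tcp_pos']-.0595*d,'sleeve',s['tcp_pos']+.1405*d)
print(bot.hand_in())
E
```

```text
[0.5445 0.1054 0.187 ] [0.3086 0.9512 0.0001] [ 0.2622 -0.6828 -3.0578] [-0.0187 -0.0093 -0.0215] 0.010705545589059026 87.80072450637817
bore [0.5262 0.0488 0.187 ] sleeve [0.5879 0.239  0.187 ]
the job is handed in; nothing more can be done
None
```

I handed the job in at 16 s: the cup stands on the seat, and the holder is held level about 32 mm above the post, with its hole over the post and its sleeve over the cup, each within about a millimetre of my measured positions.

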